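# Mount a painted tile in the sprung jig and hold it flush

## Task

In the studio's mounting jig, first stack the loose painted tile squarely on the sprung plywood bed, which has the same outline, and let go of it. Then stand the wooden spacer, tab up, fully down and midway along the gap between the tile and a batten, on the side where the gap is wide enough for it, and let go of it. Last, press the tile straight down until its top is flush with the battens, and finish while still holding it pressed there; leave everything else on the table in its place.

Things in the scene. Friction and masses are not known exactly. Their poses are not given: they have to be found in the camera images.
- jig: the jig's plywood base board, fixed to the table, 110 mm (its x) by 190 mm (its y) by 8 mm thick; origin at the centre of its underside on the table, z up. Bed and battens stand on it and share its directions; the bed is at its centre, a batten towards each y end, and nothing stands at the two x ends
- bed_top (a point): centre of the top face of the jig's sprung bed, a plywood board 56 mm (x) by 100 mm (y) by 12 mm thick, carried on springs; its top is 28 mm above the table when up. x, y, z as the jig's
- bed (a joint): how far the bed is pressed down: 0 up (stays up under the tile's weight), 0.008 m at its stop, where the tile's top is flush with the battens' tops. About 3 N of push on the tile starts it, about 7 N brings it to the stop
- thin_batten: wooden batten fixed on the jig, 80 mm (x) by 12 mm (y) by 24 mm high, its top 32 mm above the table; origin at the centre of its underside. Its middle is 72 mm along y from the middle of the bed, at either the +y or the -y end, so the gap between it and the bed (or a squarely stacked tile) is 16 mm wide. The gap's floor is the jig's base board, 8 mm above the table
- thick_batten: the other batten, at the opposite end, 80 mm (x) by 34 mm (y) by 24 mm high; its middle is also 72 mm from the middle of the bed, so the gap beside it is only 5 mm wide: too narrow for the spacer. Origin at the centre of its underside
- tile_center (a point): centre (half-way up) of the loose terracotta tile with a white painted face, 56 mm (x) by 100 mm (y) by 12 mm thick, about 150 g; lies face up on the table to the left or the right of the jig. z up. It can be gripped across its 56 mm
- spacer_center (a point): centre, half-way up, of the loose plain wooden spacer, about 45 g: a strip 60 mm long (x), 12 mm thick (y) and 28 mm high with a grip tab 26 mm (x) by 12 mm (y) standing on its middle, 66 mm high in all, so its foot is 33 mm below this point. Stands upright on the table on the other side of the jig from the tile. Seated in the gap its length lies along the jig's x, and about 40 mm of it stand above the battens; its tab rises above the tile
- tape: roll of masking tape, 72 mm across, 24 mm high, lying flat near the robot; a bystander, to be left alone
- jar: closed glass jar, 60 mm across, 75 mm high, beyond the jig; a bystander, to be left alone
- brush: paint brush lying beyond the jig; a bystander, to be left alone
- knife: palette knife, 200 mm long, lying beyond the jig to the right; a bystander, to be left alone
- offcut: flat offcut of wood 110 x 45 x 19 mm, beyond and to the left; a bystander, to be left alone
- book: closed book 150 x 110 x 26 mm, near the robot on the left; a bystander, to be left alone
Not all that is in view belongs to the job. Of the things like the part that bears tile_center, leave any that is purple; of the rest the larger one is meant. What is shaped like the part that bears spacer_center but blue is not meant.

How it is judged:
On the way, in this order (a step that is already met when the one before it is completed fails the run):
1. the tile lies squarely on the bed, let go (x of tile_center in the frame of bed_top between -0.005 and 0.005 m and y of tile_center in the frame of bed_top between -0.005 and 0.005 m and z of tile_center in the frame of bed_top between 0.003 and 0.009 m and angle between the x axis of tile_center and the x axis of bed_top, either way round below 0.09 rad and angle between the y axis of tile_center and the y axis of bed_top, either way round below 0.09 rad and contact force between each of the fingers, the arm and tile below 0.05 N and value of joint bed below 0.003 m), for 0.2 s.
2. the spacer stands fully down in the wide gap, let go, the tile still squarely on the bed (x of spacer_center in the frame of jig between -0.02 and 0.02 m and (y of spacer_center in the frame of jig between 0.053 and 0.064 m or y of spacer_center in the frame of jig between -0.064 and -0.053 m) and horizontal distance between spacer_center and thin_batten below 0.028 m and z of spacer_center in the frame of jig between 0.036 and 0.045 m and angle between spacer_center's own z axis and vertical below 0.2 rad and contact force between each of the arm, the fingers and spacer below 0.05 N and x of tile_center in the frame of bed_top between -0.005 and 0.005 m and y of tile_center in the frame of bed_top between -0.005 and 0.005 m and z of tile_center in the frame of bed_top between 0.003 and 0.009 m and angle between the x axis of tile_center and the x axis of bed_top, either way round below 0.09 rad and angle between the y axis of tile_center and the y axis of bed_top, either way round below 0.09 rad and value of joint bed below 0.005 m), for 0.2 s.
At the end, for the whole second after the job is handed in: Tile on the bed within 5 mm and 0.09 rad of square; spacer upright (0.2 rad) on the base board in the gap at the thin batten, within 20 mm of its middle lengthwise, untouched; robot pressing the tile with over 2 N, bed at least 6.2 of 8 mm down, through the last second (x of tile_center in the frame of bed_top between -0.005 and 0.005 m and y of tile_center in the frame of bed_top between -0.005 and 0.005 m and z of tile_center in the frame of bed_top between 0.003 and 0.009 m and angle between the x axis of tile_center and the x axis of bed_top, either way round below 0.09 rad and angle between the y axis of tile_center and the y axis of bed_top, either way round below 0.09 rad and x of spacer_center in the frame of jig between -0.02 and 0.02 m and (y of spacer_center in the frame of jig between 0.053 and 0.064 m or y of spacer_center in the frame of jig between -0.064 and -0.053 m) and horizontal distance between spacer_center and thin_batten below 0.028 m and z of spacer_center in the frame of jig between 0.036 and 0.045 m and angle between spacer_center's own z axis and vertical below 0.2 rad and contact force between each of the arm, the fingers and spacer below 0.05 N and value of joint bed above 0.0062 m and contact force between any of the fingers, the arm and tile above 2 N); the arm keeps its last pose, push and grip.
It fails at once if a bystander is moved more than 25 mm (distance of any of tape, jar, brush, knife, offcut, book from where it was at the start of the episode above 0.025 m).
It also fails if it takes over 64 s, if anything falls off the work surface, if the arm or the gripper's body presses on something with over 40 N, if the wrist force passes 120 N, or if a joint passes its speed limit or range.

## Robot

A 6-joint arm with a two-finger parallel gripper is mounted at the origin on the work surface. World frame = base frame: x ahead of the robot, y to its left, z up, the work surface at z = 0. Lengths are in m, angles in rad, forces in N, time in s.
With the tool pointing down it reaches from about 0.35 to 0.775 m from the base axis. Payload 5.5 kg.
Tool frame: the origin (TCP) lies between the finger pads; the fingertips stand 11 mm ahead of it and the grasp point (between the pads) lies 8 mm behind it (tips_ahead is the distance from the TCP to the fingertips, in m); z points along the fingers, y is the line along which they close (so a half turn about z gives the same grasp; the last joint's range is limited). The gripper opens to 85 mm and grips with 20 to 120 N. Pads are 22 mm wide; open, the fingers measure 114 mm over their backs; the gripper's body (76 mm by 85 mm) begins 54 mm behind the grasp point. The pads swing forward as they close: fully open they stand 13 mm farther back than shut.
Start: joints at [1.138, 0.313, 0.046, 1.304, 0, 1.431], TCP at [0.166, 0.551, 0.242] pointing down, gripper open.
Joint ranges: [-2.76, 2.76], [-0.86, 1.69], [-1.03, 1.26], [-2.2, 2.34], [-1.47, 1.5], [-3.14, 3.14]. Speed limits (rad/s): [2.57, 2.57, 3.14, 3.14, 3.14, 3.14].

## Interface

Orientations are given as a unit quaternion [w, x, y, z].
In Python, from workcell import * gives the robot as it stands. The module is installed in compiled form; this text tells all that it offers.
- The arm moves only by the tool jog_arm, never from a script. Its argument "moves" is a list of rows, each an object with "fingers": the closure, from 0 (fully open) to 1 (shut); "slide": the shift along the tool's x, y, z in mm, a list of three; "angular": the turn, a rotation vector about the tool's x, y, z in degrees, a list of three. A call has 1 to 10 rows; each row is the pose to reach, as a shift and turn from the pose commanded when the call began, along the tool's axes at that moment; what a row does not reach only later rows make up. A row lasts 1/12 s, in which the tool goes at most 41.7 mm and 7.16 degrees, less where a joint would pass 70% of its speed; a pose out of reach is approached as far as the arm can. A call with a gripper value outside its range is refused whole. The fingers move at their own pace and stop on an object; "squeeze" is the grip in N (left out, the last holds). Time passes only in rows, so rows that repeat a pose let the fingers close. It gives the time, the measured TCP pose, the force, the opening and the grip force at its end, in the units of the state.
- get_state(): the state, without advancing time (a new reading comes with each control period).
- read_camera(name): name is "scene" or "top" or "wrist"; returns a dict with "color" (420x560x3 uint8, red, green, blue), "fovy" (degrees; the focal length in pixels is half the picture's height over the tangent of half this angle, whatever the lens; pixels are square), "cx", "cy" (the principal point, pixels), "D" ([k1, k2, p1, p2, k3] as OpenCV has them; the pictures are not rectified), "world_from_camera" (4x4, takes a point from camera to world coordinates); the wrist camera has in their place "tool_from_camera" (4x4, takes a point from camera to tool coordinates, whose origin is the TCP and whose axes are the flange's). Camera axes: x right, y down, z forward; pixel columns grow to the right and rows downward; lengths in m; the calibration is good to about 2 mm. A picture is of the moment at which its call begins: read the wrist's pose just before it. There is no depth.
- hand_in(): hands the job in; it is judged then, once.
Trained networks look in a picture, given as the dict that the camera call returned (one of the last four; its "shot" number tells which), for a name from the list of things; names that differ only in an ending like _2 or _b are one class to them, and where a whole thing is asked for, a point or a joint stands for the part that bears it (a point fixed in the world has none). Each returns a list of dicts, best first, with "p" (0 to 1); they miss things now and then, are a little off and sometimes report something else, mostly with a low value. They report only what shows in the picture. A call takes as long as a camera call. They do not tell look-alikes from the thing itself.
- look_for(target, picture): "point" ([column, row] in pixels, amid what is visible of it).
- tip_of(target, picture): "point" ([column, row] in pixels: a listed point, or the origin of a listed thing).
The state is a dict: "clock": time; "joint_pos": joint angles; "qvel": joint speeds; "tau": joint torques, N m; "tcp_pos": TCP position; "orientation": TCP orientation; "wrist_force": force on the tool from outside, world axes, zero at the start; "ft_torque": the same for the moment, N m; "finger_gap": finger opening in m; "grip_force": force on a finger pad.
Only numpy, scipy, OpenCV 4.12 (cv2) and the standard library are available. Lean on these libraries where they do the work, as an engineer would, in place of code of your own. Each camera call takes 0.05 s, during which the arm holds its last target. There are 200 camera calls.

## Working session

There is one attempt and no reset: what is moved stays moved. The work goes in short steps, Python scripts to look and compute and a tool call to move; the robot and the scene stay as the last step left them, time stands still between calls to the robot, and variables do not carry over. Pictures are saved under pics/ and viewed, at most 10 in all, crops included, and the job is handed in when it is done.

Besides the shell and the picture viewer there is one more tool, called after "Emit:" as a command line: name --argument value ..., lists and objects as JSON in quotes. jog_arm: Moves the arm, as the interface text tells. Its arguments: {"type":"object","properties":{"moves":{"type":"array","items":{"type":"object","properties":{"fingers":{"type":"number"},"slide":{"type":"array","items":{"type":"number"}},"angular":{"type":"array","items":{"type":"number"}}}}},"squeeze":{"type":"number"}},"required":["moves"]}

```bash
mkdir -p pics
cat > h.py <<'E'
from workcell import *
import numpy as np, cv2
from scipy.spatial.transform import Rotation as R
def rot(q): return R.from_quat([q[1],q[2],q[3],q[0]])
def K(p):
    f=p["color"].shape[0]/2/np.tan(np.radians(p["fovy"])/2)
    return np.array([[f,0,p["cx"]],[0,f,p["cy"]],[0,0,1.]])
def T(p,s=None):
    if "world_from_camera" in p: return np.array(p["world_from_camera"])
    s=s or get_state(); M=np.eye(4); M[:3,:3]=rot(s["orientation"]).as_matrix(); M[:3,3]=s["tcp_pos"]
    return M@np.array(p["tool_from_camera"])
def w(p,uv,z,s=None):
    u=cv2.undistortPoints(np.array(uv,float).reshape(-1,1,2),K(p),np.array(p["D"],float)).reshape(-1,2)
    M=T(p,s); d=np.c_[u,np.ones(len(u))]@M[:3,:3].T
    return M[:3,3]+d*((z-M[2,3])/d[:,2])[:,None]
def px(p,X,s=None):
    M=np.linalg.inv(T(p,s)); 
    return cv2.projectPoints(np.array(X,float).reshape(-1,3),cv2.Rodrigues(M[:3,:3])[0],M[:3,3],K(p),np.array(p["D"],float))[0].reshape(-1,2)
def shot(c,name):
    s=get_state(); p=read_camera(c); cv2.imwrite(f"pics/{name}.png",p["color"][:,:,::-1]); return s,p
def tool(s,X):  # world point -> tool mm shift from current pose
    return rot(s["orientation"]).inv().apply(np.array(X)-np.array(s["tcp_pos"]))*1000
E
python3 - <<'E'
from h import *
s,p=shot("top","top"); q=None
zs=dict(jig=0,bed_top=.028,thin_batten=.008,thick_batten=.008,tile_center=.006,spacer_center=.033)
for n,z in zs.items():
    for d in tip_of(n,p)[:4]: print(n,round(d["p"],2),np.round(d["point"]),w(p,d["point"],z)[0].round(3))
s,p=shot("scene","scene")
for n,z in zs.items():
    for d in tip_of(n,p)[:4]: print(n,round(d["p"],2),np.round(d["point"]),w(p,d["point"],z)[0].round(3))
print(s["tcp_pos"],s["orientation"],s["clock"])
E
```

```text
jig 0.83 [258. 176.] [0.611 0.01  0.   ]
bed_top 0.63 [256. 174.] [0.613 0.016 0.028]
thin_batten 0.6 [372. 229.] [ 0.468 -0.278  0.008]
thin_batten 0.45 [231. 173.] [0.618 0.078 0.008]
thick_batten 0.71 [372. 230.] [ 0.465 -0.276  0.008]
thick_batten 0.57 [287. 180.] [ 0.599 -0.064  0.008]
tile_center 0.92 [151. 193.] [0.571 0.283 0.006]
tile_center 0.77 [203. 280.] [0.349 0.152 0.006]
tile_center 0.68 [160. 241.] [0.45  0.261 0.006]
spacer_center 0.71 [338. 234.] [ 0.456 -0.186  0.033]
spacer_center 0.58 [375. 230.] [ 0.466 -0.279  0.033]
jig 0.96 [258. 252.] [0.607 0.012 0.   ]
bed_top 0.91 [254. 245.] [0.619 0.012 0.028]
bed_top 0.56 [236. 182.] [ 0.455 -0.283  0.028]
thin_batten 0.7 [272. 267.] [0.625 0.089 0.008]
thin_batten 0.2 [240. 315.] [0.775 0.155 0.008]
tile_center 0.9 [360. 232.] [0.355 0.142 0.006]
tile_center 0.89 [370. 272.] [0.465 0.259 0.006]
tile_center 0.64 [346. 300.] [0.575 0.278 0.006]
spacer_center 0.75 [256. 190.] [ 0.445 -0.192  0.033]
spacer_center 0.63 [235. 183.] [ 0.465 -0.273  0.033]
spacer_center 0.24 [160. 210.] [ 0.72  -0.294  0.033]
[0.16592905 0.55043419 0.24207835] [-6.71978034e-05  1.45897871e-01  9.89299633e-01 -2.08282234e-04] 0.35
```

View pics/top.png

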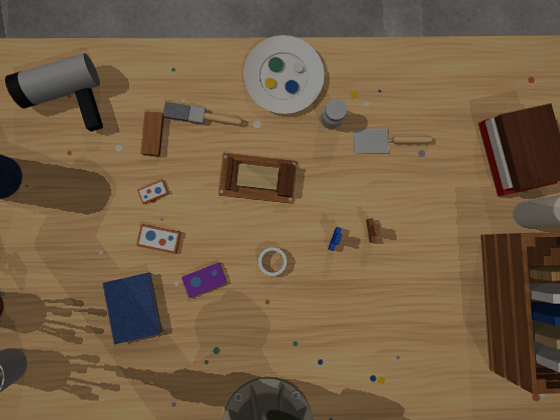

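View pics/scene.png

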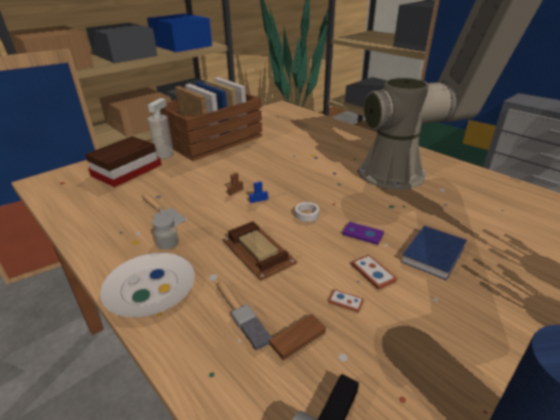

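Tile candidates in the top picture are the small white one at (151,193), the larger white one at (160,240) and the purple one at (203,280). I take the one at (160,240), since it isn't purple and is the larger of the rest. Spacer candidates are blue at (338,234) and plain wood at (373,230). I take the wooden one.

Run:
```python
from h import *
s=get_state(); p=read_camera("top"); c=p["color"]
cv2.imwrite("pics/crop.png",cv2.resize(c[150:300,130:390,::-1],None,fx=3,fy=3,interpolation=cv2.INTER_CUBIC))
sub=c[215:265,128:190].astype(int); m=(sub.min(2)>125).astype(np.uint8); 
m=cv2.morphologyEx(m,cv2.MORPH_CLOSE,np.ones((9,9)))
pts=np.argwhere(m)[:,::-1]+[128,215]
X=w(p,pts,.012)[:,:2].astype(np.float32); r=cv2.minAreaRect(X*1000); print("tile face",r)
print("tool mm to tile centre",tool(s,[.455,.26,.2]),"yaw x axis",rot(s["orientation"]).as_matrix()[:,0])
M=np.array(p["world_from_camera"]);print(M[:3,3])
print(read_camera("wrist")["tool_from_camera"], read_camera("wrist")["fovy"])
```

```text
tile face ((456.1385498046875, 263.32281494140625), (85.24564361572266, 42.26841735839844), 77.34042358398438)
tool mm to tile centre [-360.57849699 -194.78857895   42.31753556] yaw x axis [-9.57445493e-01  2.88614150e-01 -1.13454101e-05]
[0.43745057 0.00804131 1.02120858]
[[ 1.56930230e-04 -9.64198949e-01 -2.65179866e-01  6.82050430e-02]
 [ 9.99999897e-01  3.83913779e-05  4.52196048e-04  4.39219427e-04]
 [-4.25826334e-04 -2.65179910e-01  9.64198856e-01 -1.32182230e-01]
 [ 0.00000000e+00  0.00000000e+00  0.00000000e+00  1.00000000e+00]] 60.96890310484572
```

View pics/crop.png

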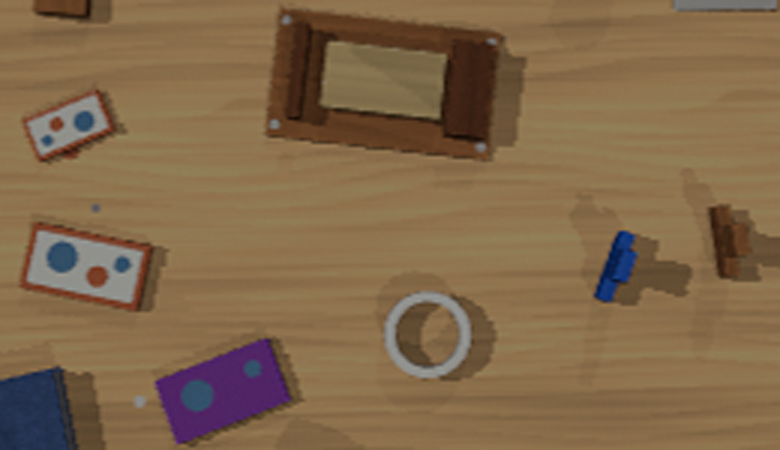

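The crop confirms both: the larger white tile, top-picture pixel (160,240), and the brown wooden spacer, top-picture pixel (373,230). I'll go above the tile.

Emit:
jog_arm --moves '[{"fingers":0,"slide":[-41,-22,5],"angular":[0,0,7]},{"slide":[-77,-42,9],"angular":[0,0,14],"fingers":0},{"slide":[-113,-62,14],"angular":[0,0,21],"fingers":0},{"slide":[-149,-80,18],"angular":[0,0,28],"fingers":0},{"slide":[-184,-100,22],"angular":[0,0,35],"fingers":0},{"slide":[-220,-119,26],"angular":[0,0,42],"fingers":0},{"slide":[-256,-138,30],"angular":[0,0,49],"fingers":0},{"slide":[-292,-158,34],"angular":[0,0,56],"fingers":0},{"slide":[-328,-177,38],"angular":[0,0,63],"fingers":0},{"slide":[-362,-193,42],"angular":[0,0,70],"fingers":0}]'

```text
clock: 1.68
tcp_pos: [0.4582, 0.2592, 0.2004]
orientation: [0.0, 0.689, 0.724, 0.0]
wrist_force: [0.1, 0.2, 0.1]
finger_gap: 0.0853
grip_force: 0.0
```

Emit:
jog_arm --moves '[{"fingers":0,"slide":[0,0,0],"angular":[0,0,7]},{"fingers":0,"slide":[0,0,0],"angular":[0,0,14]},{"fingers":0,"slide":[0,0,0],"angular":[0,0,16]},{"fingers":0,"slide":[0,0,0],"angular":[0,0,16]},{"fingers":0,"slide":[0,0,0],"angular":[0,0,16]}]'

```text
clock: 2.1
tcp_pos: [0.4569, 0.2612, 0.2003]
orientation: [-0.0, 0.781, 0.625, 0.0]
wrist_force: [-0.6, 0.4, -0.2]
finger_gap: 0.0854
grip_force: 0.0
```

Run:
```python
from h import *
s,p=shot("wrist","w1")
print(s["tcp_pos"],s["joint_pos"],np.degrees(np.arctan2(*rot(s["orientation"]).as_matrix()[[1,0],0])))
c=px(p,[.456,.262,.012],s)[0]; print(c)
for d in tip_of("tile_center",p)[:3]: print(d["p"],d["point"],w(p,d["point"],.006,s)[0])
m=(p["color"].min(2)>110).astype(np.uint8); n,l,st,ce=cv2.connectedComponentsWithStats(m)
m=cv2.morphologyEx(m,cv2.MORPH_OPEN,np.ones((3,3)))
for k in cv2.findContours(m,cv2.RETR_EXTERNAL,cv2.CHAIN_APPROX_NONE)[0]:
    if cv2.contourArea(k)>1500:
        X=w(p,k.reshape(-1,2),.012,s); print(cv2.contourArea(k),k.reshape(-1,2).mean(0),cv2.minAreaRect((X[:,:2]*1000).astype(np.float32)))
```

```text
[0.4569209  0.26120952 0.20033111] [ 3.66686183e-01  2.35691603e-01 -1.61997704e-01  1.17300952e+00
  9.47346118e-05  2.15928249e+00] 77.29179750368085
[281.04433144 188.27067095]
0.8 [205.4, 311.5] [0.35005874 0.15062057 0.006     ]
0.78 [278.6, 187.9] [0.45358119 0.2616252  0.006     ]
0.71 [403.3, 138.2] [0.57492796 0.281994   0.006     ]
4484.0 [280.23049645 183.70212766] ((455.938232421875, 264.63372802734375), (87.64273071289062, 44.663307189941406), 77.27497100830078)
2152.0 [404.81097561 139.99390244] ((574.3175659179688, 280.3322448730469), (30.362403869628906, 60.434226989746094), 22.300649642944336)
```

View pics/w1.png

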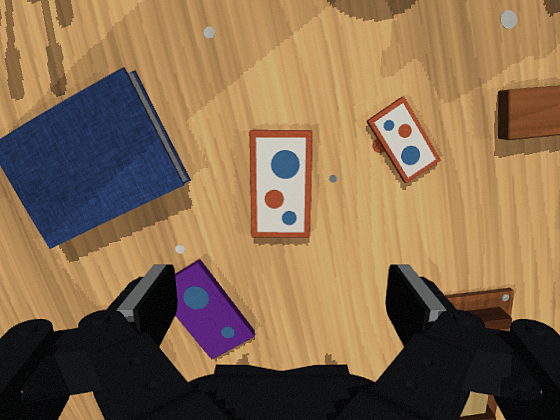

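Run:
```python
from h import *
s=get_state(); p=read_camera("wrist"); print([k for k in s if k not in("tau",)], s.get("tips_ahead"))
c=p["color"].astype(int)[100:260,235:330]
m=((c.min(2)>110)|((c[...,0]>110)&(c[...,1]<95)&(c[...,2]<70))).astype(np.uint8)
m=cv2.morphologyEx(cv2.morphologyEx(m,cv2.MORPH_CLOSE,np.ones((9,9))),cv2.MORPH_OPEN,np.ones((9,9)))
k=max(cv2.findContours(m,cv2.RETR_EXTERNAL,cv2.CHAIN_APPROX_NONE)[0],key=cv2.contourArea).reshape(-1,2)+[235,100]
print(k.min(0),k.max(0)); X=w(p,k,.012,s); r=cv2.minAreaRect((X[:,:2]*1000).astype(np.float32)); print(r)
print(tool(s,[.456,.2635,.009]))
# bed
for z in(.028,): 
  pass
```

```text
['clock', 'joint_pos', 'qvel', 'tcp_pos', 'orientation', 'wrist_force', 'ft_torque', 'grip_force', 'finger_gap'] None
[250 100] [329 259]
((465.6346740722656, 264.2529602050781), (148.1383819580078, 75.13516235351562), 77.26607513427734)
[  1.77696755  -1.22272542 191.397938  ]
```

Emit:
jog_arm --moves '[{"fingers":0,"slide":[2,-1,40],"angular":[0,0,0]},{"fingers":0,"slide":[2,-1,80],"angular":[0,0,0]},{"fingers":0,"slide":[2,-1,120],"angular":[0,0,0]},{"fingers":0,"slide":[2,-1,150],"angular":[0,0,0]},{"fingers":0,"slide":[2,-1,170],"angular":[0,0,0]},{"fingers":0,"slide":[2,-1,185],"angular":[0,0,0]},{"fingers":0,"slide":[2,-1,191],"angular":[0,0,0]},{"fingers":0,"slide":[2,-1,191],"angular":[0,0,0]}]'

```text
clock: 2.92
tcp_pos: [0.4551, 0.2632, 0.0079]
orientation: [-0.0, 0.781, 0.624, -0.001]
wrist_force: [-0.3, 1.3, 0.3]
finger_gap: 0.0855
grip_force: 0.0
```

Emit:
jog_arm --moves '[{"fingers":0.6,"slide":[0,0,0],"angular":[0,0,0]},{"fingers":0.6,"slide":[0,0,0],"angular":[0,0,0]},{"fingers":0.6,"slide":[0,0,0],"angular":[0,0,0]},{"fingers":0.6,"slide":[0,0,0],"angular":[0,0,0]},{"fingers":0.6,"slide":[0,0,0],"angular":[0,0,0]},{"fingers":0.6,"slide":[0,0,0],"angular":[0,0,0]}]' --squeeze 35

```text
clock: 3.42
tcp_pos: [0.4577, 0.2641, 0.0109]
orientation: [0.0, 0.781, 0.624, 0.002]
wrist_force: [-0.2, -0.2, 7.2]
finger_gap: 0.0548
grip_force: 37.8
```

Run:
```python
from h import *
s=get_state(); p=read_camera("top"); c=cv2.imread("pics/top.png")[:,:,::-1].astype(int)[155:200,215:300]
print(c[22,42],c[22,20],c[22,28])
m=(c.sum(2)>(c[22,42].sum()*.6)).astype(np.uint8)
n,l,st,ce=cv2.connectedComponentsWithStats(m); b=l[22,42]; pts=np.argwhere(l==b)[:,::-1]+[215,155]
r=cv2.minAreaRect((w(p,pts,.028)[:,:2]*1000).astype(np.float32)); print("bed",r)
print(tool(s,[.605,-.055,.2]))
```

```text
[129 110  76] [59 35 18] [133 113  77]
bed ((607.00244140625, 12.419086456298828), (101.49598693847656, 57.38811111450195), 82.64970397949219)
[-278.19734134  214.70855475 -189.12096682]
```

Emit:
jog_arm --moves '[{"fingers":0.6,"slide":[0,0,-15],"angular":[0,0,0]},{"fingers":0.6,"slide":[0,0,-45],"angular":[0,0,0]},{"fingers":0.6,"slide":[0,0,-80],"angular":[0,0,0]},{"fingers":0.6,"slide":[-20,15,-110],"angular":[0,0,-1]},{"fingers":0.6,"slide":[-45,35,-130],"angular":[0,0,-2]},{"fingers":0.6,"slide":[-72,55,-145],"angular":[0,0,-3]},{"fingers":0.6,"slide":[-100,77,-160],"angular":[0,0,-4]},{"fingers":0.6,"slide":[-128,99,-170],"angular":[0,0,-5]},{"fingers":0.6,"slide":[-156,121,-180],"angular":[0,0,-5.3]},{"fingers":0.6,"slide":[-184,142,-189],"angular":[0,0,-5.3]}]'

```text
clock: 4.3
tcp_pos: [0.5547, 0.051, 0.1994]
orientation: [0.0, 0.752, 0.66, 0.0]
wrist_force: [0.3, 0.7, -1.4]
finger_gap: 0.0549
grip_force: 38.2
```

Emit:
jog_arm --moves '[{"fingers":0.6,"slide":[-28,18,0],"angular":[0,0,0]},{"fingers":0.6,"slide":[-55,37,0],"angular":[0,0,0]},{"fingers":0.6,"slide":[-78,55,0],"angular":[0,0,0]},{"fingers":0.6,"slide":[-93,68,0],"angular":[0,0,0]},{"fingers":0.6,"slide":[-100,72,0],"angular":[0,0,0]},{"fingers":0.6,"slide":[-100,72,0],"angular":[0,0,0]},{"fingers":0.6,"slide":[-100,72,0],"angular":[0,0,0]},{"fingers":0.6,"slide":[-100,72,0],"angular":[0,0,0]}]'

```text
clock: 4.97
tcp_pos: [0.6116, -0.0547, 0.1982]
orientation: [-0.001, 0.751, 0.66, -0.0]
wrist_force: [0.6, 0.7, -2.2]
finger_gap: 0.0548
grip_force: 38.2
```

Run:
```python
from h import *
s,p=shot("wrist","w2")
print(s["tcp_pos"],np.degrees(np.arctan2(*rot(s["orientation"]).as_matrix()[[1,0],0])),s["finger_gap"],s["wrist_force"])
M=T(p,s); print(px(p,[.607,.0124,.028],s))
for n,z in(("bed_top",.028),("jig",0)):
  for d in tip_of(n,p)[:2]: print(n,d["p"],d["point"],w(p,d["point"],z,s)[0])
q=px(p,[.607,.0124,.028],s)[0].astype(int); c=p["color"].astype(int); v=c[q[1],q[0]]; print(v)
m=(c.sum(2)>v.sum()*.6).astype(np.uint8); l=cv2.connectedComponents(m)[1]; pts=np.argwhere(l==l[q[1],q[0]])[:,::-1]
print(len(pts),pts.min(0),pts.max(0),"bed",cv2.minAreaRect((w(p,pts,.028,s)[:,:2]*1000).astype(np.float32)))
m=(c.min(2)>110).astype(np.uint8)
for k in cv2.findContours(m,cv2.RETR_EXTERNAL,cv2.CHAIN_APPROX_NONE)[0]:
    if cv2.contourArea(k)>3000:
        zt=s["tcp_pos"][2]-.011+.012; X=w(p,k.reshape(-1,2),zt,s); r=cv2.minAreaRect((X[:,:2]*1000).astype(np.float32)); print("tile",r, tool(s,[*(np.array(r[0])/1000),zt]))
```

```text
[ 0.61161839 -0.05472854  0.19823861] 82.57945564675148 0.054801754277555875 [ 0.5614322   0.68079869 -2.17901509]
[[266.45611947 115.31993681]]
bed_top 0.97 [264.8, 113.9] [0.60580422 0.01371451 0.028     ]
[187 159 100]
7342 [230  51] [299 158] bed ((607.0310668945312, 20.1820068359375), (86.27400207519531, 55.84293746948242), 82.85868072509766)
tile ((610.6416015625, -53.59260177612305), (86.07035827636719, 44.5267219543457), 82.43244934082031) [ 1.00084926 -1.11638989 -0.99821652]
tile ((523.1527099609375, -0.045257568359375), (32.581520080566406, 30.192058563232422), 66.15869903564453) [ 42.80043037 -94.7881763   -0.87301252]
tile ((704.9135131835938, -19.011051177978516), (44.436405181884766, 87.8808822631836), 3.1648855209350586) [47.46809619 87.89971638 -1.06712535]
```

View pics/w2.png

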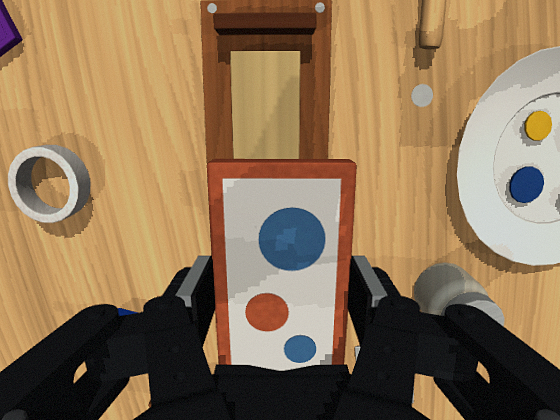

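Run:
```python
from h import *
s=get_state(); print(tool(s,[.607,.0128,.0395]))
```

```text
[ 66.10922153 -13.59442055 159.07813501]
```

Emit:
jog_arm --moves '[{"fingers":0.6,"slide":[20,-4,20],"angular":[0,0,0]},{"fingers":0.6,"slide":[45,-9,45],"angular":[0,0,0]},{"fingers":0.6,"slide":[60,-12,75],"angular":[0,0,0]},{"fingers":0.6,"slide":[66,-13.6,105],"angular":[0,0,0]},{"fingers":0.6,"slide":[66,-13.6,130],"angular":[0,0,0]},{"fingers":0.6,"slide":[66,-13.6,145],"angular":[0,0,0]},{"fingers":0.6,"slide":[66,-13.6,152],"angular":[0,0,0]},{"fingers":0.6,"slide":[66,-13.6,152],"angular":[0,0,0]},{"fingers":0.6,"slide":[66,-13.6,152],"angular":[0,0,0]},{"fingers":0.6,"slide":[66,-13.6,152],"angular":[0,0,0]}]'

```text
clock: 5.95
tcp_pos: [0.6088, 0.0113, 0.048]
orientation: [0.001, 0.752, 0.66, 0.001]
wrist_force: [0.2, 0.3, -0.5]
finger_gap: 0.0548
grip_force: 38.1
```

Run:
```python
from h import *
s=get_state(); print(s["tcp_pos"],tool(s,[.607,.0128,.0395]))
```

```text
[0.60883914 0.01130483 0.04796167] [ 1.24205738 -2.04131752  8.45624725]
```

Emit:
jog_arm --moves '[{"fingers":0.6,"slide":[1,-1.5,3],"angular":[0,0,0]},{"fingers":0.6,"slide":[1,-1.5,6],"angular":[0,0,0]},{"fingers":0.6,"slide":[1,-1.5,8],"angular":[0,0,0]},{"fingers":0.6,"slide":[1,-1.5,8],"angular":[0,0,0]},{"fingers":0.6,"slide":[1,-1.5,8],"angular":[0,0,0]}]'

```text
clock: 6.37
tcp_pos: [0.6066, 0.0124, 0.0389]
orientation: [0.0, 0.752, 0.659, 0.0]
wrist_force: [-1.0, 0.4, 2.5]
finger_gap: 0.0548
grip_force: 38.6
```

Emit:
jog_arm --moves '[{"fingers":0.15,"slide":[0,0,0],"angular":[0,0,0]},{"fingers":0,"slide":[0,0,0],"angular":[0,0,0]},{"fingers":0,"slide":[0,0,0],"angular":[0,0,0]},{"fingers":0,"slide":[0,0,0],"angular":[0,0,0]},{"fingers":0,"slide":[0,0,-20],"angular":[0,0,0]},{"fingers":0,"slide":[-15,0,-60],"angular":[0,0,0]},{"fingers":0,"slide":[-40,0,-90],"angular":[0,0,0]},{"fingers":0,"slide":[-60,0,-120],"angular":[0,0,0]},{"fingers":0,"slide":[-60,0,-130],"angular":[0,0,0]},{"fingers":0,"slide":[-60,0,-130],"angular":[0,0,0]}]'

```text
clock: 7.2
tcp_pos: [0.6005, -0.0483, 0.1719]
orientation: [0.003, 0.752, 0.659, 0.002]
wrist_force: [0.5, 0.6, 0.3]
finger_gap: 0.0853
grip_force: 0.0
```

Run:
```python
from h import *
s,p=shot("wrist","w3")
print(s["tcp_pos"],s["joint_pos"])
m=(p["color"].min(2)>110).astype(np.uint8)
for k in cv2.findContours(m,cv2.RETR_EXTERNAL,cv2.CHAIN_APPROX_NONE)[0]:
    if cv2.contourArea(k)>3000:
        X=w(p,k.reshape(-1,2),.040,s); print(cv2.minAreaRect((X[:,:2]*1000).astype(np.float32)))
for n,z in(("jig",0),("thin_batten",.008),("thick_batten",.008)):
  for d in tip_of(n,p)[:2]: print(n,round(d["p"],2),d["point"],w(p,d["point"],z,s)[0])
```

```text
[ 0.60051325 -0.04832034  0.17190849] [-2.13631168e-01  3.88331834e-01 -1.97976812e-02  1.15604163e+00
  3.21111339e-04  1.48963306e+00]
((406.39593505859375, -15.784671783447266), (67.60894012451172, 65.89894104003906), 82.94804382324219)
((605.6712036132812, 12.87042236328125), (88.33377838134766, 44.45925521850586), 82.42594146728516)
((793.2869262695312, -57.10516357421875), (70.58621215820312, 185.14678955078125), 3.59893798828125)
thin_batten 0.91 [276.7, 24.1] [0.61510235 0.08622625 0.008     ]
thick_batten 0.85 [279.8, 209.4] [ 0.59781561 -0.06091555  0.008     ]
```

View pics/w3.png

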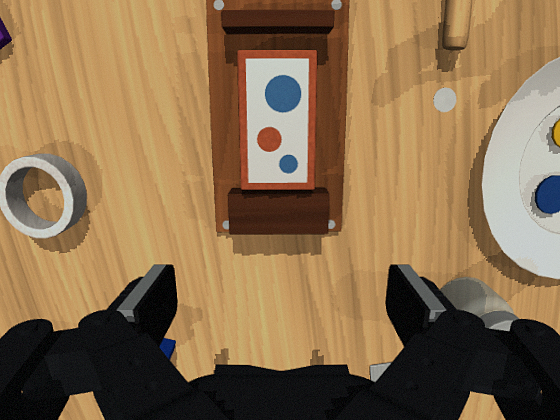

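The picture shows the tile on the bed, with face corners from about (240,51) to (315,188), the thin batten above at row 10–34 and the thick one at row 188–235. I'll check the y offset against the battens.

Run:
```python
from h import *
s=get_state(); p=read_camera("wrist"); c=p["color"]
cv2.imwrite("pics/c3.png",cv2.resize(c[0:245,205:350,::-1],None,fx=2.44,fy=2.44,interpolation=cv2.INTER_CUBIC))
yw=np.radians(82.6); e=np.array([np.cos(yw),np.sin(yw)])
col=c[:,255:261].mean(1).astype(int)
for r in list(range(5,60))+list(range(178,240)): print(r,col[r],end=";")
print()
for r,z in((33,.008),(24,.032),(10,.032),(51,.04),(188,.04),(188,.032),(205,.032),(235,.032)):
    print(r,z,(w(p,[279,r],z,s)[0,:2]-[.6065,.013])@e)
```

```text
5 [107  63  33];6 [109  65  35];7 [109  64  35];8 [107  63  32];9 [113  68  37];10 [95 54 29];11 [72 37 22];12 [69 38 21];13 [70 37 22];14 [67 34 22];15 [70 36 21];16 [71 40 22];17 [71 35 20];18 [70 37 20];19 [73 39 22];20 [76 41 24];21 [77 40 25];22 [74 38 21];23 [74 41 24];24 [72 38 22];25 [73 38 24];26 [75 41 23];27 [44 24 13];28 [18 11  8];29 [18  9  7];30 [16  5  3];31 [21  8  4];32 [21 11  5];33 [20  9  6];34 [10  4  4];35 [77 44 22];36 [79 46 24];37 [77 46 24];38 [77 44 23];39 [76 45 23];40 [77 46 24];41 [76 44 22];42 [77 45 24];43 [77 45 25];44 [79 46 26];45 [75 42 22];46 [78 47 25];47 [76 45 23];48 [77 45 24];49 [78 46 25];50 [65 40 20];51 [57 34 19];52 [173  81  50];53 [161  75  45];54 [156  73  45];55 [153  72  44];56 [153  71  43];57 [152  70  42];58 [153  70  42];59 [150  57  25];178 [200 200 190];179 [199 199 189];180 [200 200 189];181 [200 199 189];182 [201 199 189];183 [200 199 188];184 [200 200 190];185 [202 205 197];186 [196 195 186];187 [148  53  22];188 [156  72  42];189 [152  71  43];190 [150  69  43];191 [147  68  40];192 [149  69  41];193 [110  50  30];194 [22 
[... 220 characters left out ...]
 [69 37 22];210 [72 38 23];211 [70 36 22];212 [66 35 19];213 [66 35 20];214 [65 35 20];215 [65 35 21];216 [67 37 22];217 [67 37 20];218 [65 36 21];219 [63 33 20];220 [60 31 20];221 [57 29 16];222 [59 32 21];223 [57 31 16];224 [59 32 19];225 [58 32 20];226 [59 30 17];227 [63 32 19];228 [65 35 19];229 [66 35 19];230 [69 38 22];231 [68 35 21];232 [67 34 19];233 [65 36 21];234 [62 35 20];235 [63 35 20];236 [65 35 21];237 [63 33 18];238 [62 36 22];239 [91 67 42];
33 0.008 0.0680043351830836
24 0.032 0.06902388776878372
10 0.032 0.07830932599972723
51 0.04 0.04964850517976763
188 0.04 -0.045768828045834535
188 0.032 -0.04742687831962435
205 0.032 -0.06079127523339022
235 0.032 -0.08523882253476413
```

View pics/c3.png

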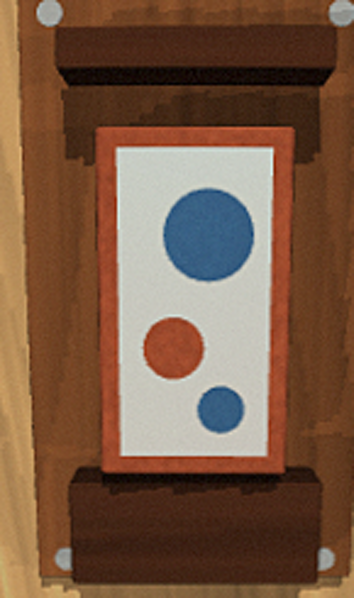

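Edges show the tile within 1 mm of centre, at 49.0 and −49.7 mm along y. Next I go above the spacer.

Run:
```python
from h import *
s=get_state(); print(s["tcp_pos"],tool(s,[.466,-.277,.2]))
```

```text
[ 0.59722444 -0.04592454  0.16599135] [-246.0594936  -100.43858885  -33.75097072]
```

Emit:
jog_arm --moves '[{"fingers":0.4,"slide":[-24,-10,-12],"angular":[0,0,-7]},{"fingers":0.4,"slide":[-48,-20,-24],"angular":[0,0,-14]},{"fingers":0.4,"slide":[-72,-30,-34],"angular":[0,0,-21]},{"fingers":0.4,"slide":[-97,-40,-34],"angular":[0,0,-28]},{"fingers":0.4,"slide":[-122,-50,-34],"angular":[0,0,-35]},{"fingers":0.4,"slide":[-147,-60,-34],"angular":[0,0,-42]},{"fingers":0.4,"slide":[-172,-70,-34],"angular":[0,0,-49]},{"fingers":0.4,"slide":[-197,-80,-34],"angular":[0,0,-56]},{"fingers":0.4,"slide":[-222,-90,-34],"angular":[0,0,-63]},{"fingers":0.4,"slide":[-246,-100,-34],"angular":[0,0,-70]}]'

```text
clock: 8.28
tcp_pos: [0.4662, -0.2779, 0.2005]
orientation: [-0.001, 0.234, 0.972, 0.001]
wrist_force: [0.6, -0.2, -0.8]
finger_gap: 0.0512
grip_force: 0.0
```

Emit:
jog_arm --moves '[{"fingers":0.4,"slide":[0,0,0],"angular":[0,0,-7]},{"fingers":0.4,"slide":[0,0,0],"angular":[0,0,-14]},{"fingers":0.4,"slide":[0,0,0],"angular":[0,0,-21]},{"fingers":0.4,"slide":[0,0,0],"angular":[0,0,-28]},{"fingers":0.4,"slide":[0,0,0],"angular":[0,0,-35]},{"fingers":0.4,"slide":[0,0,0],"angular":[0,0,-35]},{"fingers":0.4,"slide":[0,0,0],"angular":[0,0,-35]},{"fingers":0.4,"slide":[0,0,0],"angular":[0,0,-35]},{"fingers":0.4,"slide":[0,0,0],"angular":[0,0,-35]}]'

```text
clock: 9.03
tcp_pos: [0.4673, -0.2775, 0.2017]
orientation: [-0.0, -0.065, 0.998, 0.0]
wrist_force: [-0.2, -0.8, 0.6]
finger_gap: 0.0509
grip_force: 0.0
```

Run:
```python
from h import *
s,p=shot("wrist","w4")
print(s["tcp_pos"],np.degrees(np.arctan2(*rot(s["orientation"]).as_matrix()[[1,0],0])),s["finger_gap"],s["joint_pos"])
for d in tip_of("spacer_center",p)[:3]: X=w(p,d["point"],.033,s)[0]; print(d["p"],d["point"],X,tool(s,X))
```

```text
[ 0.46725771 -0.27751668  0.2017174 ] -172.56675224181663 0.05087629774791727 [-6.83740380e-01  2.68244063e-01 -1.15454047e-01  1.18809587e+00
  1.04143000e-04 -8.13474837e-01]
0.98 [400.5, 186.4] [ 0.4470326 -0.1743968  0.033    ] [  6.61155556 104.73540604 168.80493689]
0.68 [286.7, 190.9] [ 0.46397882 -0.27195355  0.033     ] [  2.42876076   5.80617654 168.72358781]
```

View pics/w4.png

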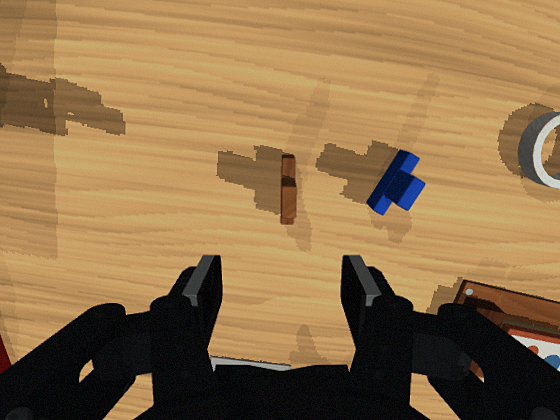

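Run:
```python
from h import *
s=get_state(); p=read_camera("wrist"); c=p["color"].astype(int)[145:235,270:305]
m=((c[...,0]<150)&(c[...,1]<85)&(c[...,0]>c[...,2]+25)).astype(np.uint8)
m=cv2.morphologyEx(m,cv2.MORPH_OPEN,np.ones((3,3))); n,l,st,ce=cv2.connectedComponentsWithStats(m); b=1+st[1:,4].argmax(); print(st[b]+[270,145,0,0,0])
for r in range(5,82,4):
    x=np.where(l[r]==b)[0]
    if len(x): print(r+145,x.min()+270,x.max()+270,end="; ")
print()
for uv,z in(([288,155],.028),([288,223],.028),([289,186],.066)): X=w(p,uv,z,s)[0]; print(uv,X,tool(s,X))
```

```text
[ 280  153   17   71 1010]
154 284 290; 158 281 294; 162 281 295; 166 281 295; 170 281 294; 174 282 294; 178 282 294; 182 281 295; 186 281 296; 190 281 296; 194 281 296; 198 281 296; 202 281 296; 206 280 295; 210 281 295; 214 281 295; 218 281 293; 222 281 293; 
[288, 155] [ 0.43393438 -0.27508562  0.028     ] [ 32.70018374   6.87911961 174.06204678]
[288, 223] [ 0.49431194 -0.266861    0.028     ] [-28.23418793   7.18831452 174.04997651]
[289, 186] [ 0.45308666 -0.27244139  0.066     ] [ 13.37427908   7.02471469 136.05823141]
```

Emit:
jog_arm --moves '[{"fingers":0.4,"slide":[2,7.5,35],"angular":[0,0,0]},{"fingers":0.4,"slide":[2,7.5,70],"angular":[0,0,0]},{"fingers":0.4,"slide":[2,7.5,100],"angular":[0,0,0]},{"fingers":0.4,"slide":[2,7.5,125],"angular":[0,0,0]},{"fingers":0.4,"slide":[2,7.5,145],"angular":[0,0,0]},{"fingers":0.4,"slide":[2,7.5,153],"angular":[0,0,0]},{"fingers":0.4,"slide":[2,7.5,153],"angular":[0,0,0]},{"fingers":0.4,"slide":[2,7.5,153],"angular":[0,0,0]}]'

```text
clock: 9.85
tcp_pos: [0.4645, -0.2709, 0.0497]
orientation: [0.0, -0.065, 0.998, 0.0]
wrist_force: [0.7, 0.4, 0.0]
finger_gap: 0.0511
grip_force: 0.0
```

Emit:
jog_arm --moves '[{"fingers":0.6,"slide":[0,0,0],"angular":[0,0,0]},{"fingers":0.7,"slide":[0,0,0],"angular":[0,0,0]},{"fingers":0.8,"slide":[0,0,0],"angular":[0,0,0]},{"fingers":0.9,"slide":[0,0,0],"angular":[0,0,0]},{"fingers":1,"slide":[0,0,0],"angular":[0,0,0]},{"fingers":1,"slide":[0,0,0],"angular":[0,0,0]},{"fingers":1,"slide":[0,0,0],"angular":[0,0,0]},{"fingers":1,"slide":[0,0,0],"angular":[0,0,0]}]' --squeeze 30

```text
clock: 10.52
tcp_pos: [0.4651, -0.2712, 0.0505]
orientation: [0.001, -0.066, 0.998, -0.001]
wrist_force: [-0.6, 0.7, 6.1]
finger_gap: 0.0115
grip_force: 32.0
```

Run:
```python
from h import *
s=get_state(); print(s["tcp_pos"],s["finger_gap"],np.degrees(np.arctan2(*rot(s["orientation"]).as_matrix()[[1,0],0])),tool(s,[.5,-.15,.18]),tool(s,[.614,.0705,.15]))
```

```text
[ 0.46505156 -0.27122629  0.05047863] 0.011461366396135349 -172.4770819382836 [ -50.72611465  115.41809849 -129.60908727] [-192.56514348  319.13890236  -99.67960392]
```

Emit:
jog_arm --moves '[{"fingers":1,"slide":[0,0,-15],"angular":[0,0,0]},{"fingers":1,"slide":[0,0,-50],"angular":[0,0,0]},{"fingers":1,"slide":[0,0,-90],"angular":[0,0,2]},{"fingers":1,"slide":[0,0,-120],"angular":[0,0,4]},{"fingers":1,"slide":[-15,25,-120],"angular":[0,0,6]},{"fingers":1,"slide":[-33,55,-120],"angular":[0,0,8]},{"fingers":1,"slide":[-53,87,-120],"angular":[0,0,10]},{"fingers":1,"slide":[-73,120,-120],"angular":[0,0,12]},{"fingers":1,"slide":[-93,153,-120],"angular":[0,0,14]},{"fingers":1,"slide":[-113,186,-120],"angular":[0,0,14.9]}]'

```text
clock: 11.35
tcp_pos: [0.5523, -0.0699, 0.1695]
orientation: [0.0, 0.065, 0.998, -0.0]
wrist_force: [0.6, -0.7, -0.4]
finger_gap: 0.0115
grip_force: 31.1
```

Run:
```python
from h import *
s=get_state(); print(s["tcp_pos"],s["wrist_force"],s["finger_gap"],np.degrees(np.arctan2(*rot(s["orientation"]).as_matrix()[[1,0],0])),tool(s,[.614,.0705,.15]))
```

```text
[ 0.55233306 -0.06987812  0.16946673] [ 0.63983547 -0.68037862 -0.35677727] 0.011524095397911547 172.50485791919428 [-42.82295791 147.22290775  19.47796045]
```

Emit:
jog_arm --moves '[{"fingers":1,"slide":[-10,33,5],"angular":[0,0,0]},{"fingers":1,"slide":[-20,68,10],"angular":[0,0,0]},{"fingers":1,"slide":[-30,103,15],"angular":[0,0,0]},{"fingers":1,"slide":[-39,131,19],"angular":[0,0,0]},{"fingers":1,"slide":[-43,147,30],"angular":[0,0,0]},{"fingers":1,"slide":[-43,147,50],"angular":[0,0,0]},{"fingers":1,"slide":[-43,147,66],"angular":[0,0,0]},{"fingers":1,"slide":[-43,147,66],"angular":[0,0,0]},{"fingers":1,"slide":[-43,147,66],"angular":[0,0,0]},{"fingers":1,"slide":[-43,147,66],"angular":[0,0,0]}]'

```text
clock: 12.18
tcp_pos: [0.6138, 0.0685, 0.1041]
orientation: [0.0, 0.065, 0.998, 0.0]
wrist_force: [-0.2, 1.3, -0.3]
finger_gap: 0.0116
grip_force: 31.1
```

Run:
```python
from h import *
s,p=shot("wrist","w5")
print(s["tcp_pos"],s["finger_gap"],np.degrees(np.arctan2(*rot(s["orientation"]).as_matrix()[[1,0],0])),tool(s,[.614,.0705,.1]))
cv2.imwrite("pics/w5b.png",cv2.resize(p["color"][80:360,140:420,::-1],None,fx=2.1,fy=2.1,interpolation=cv2.INTER_CUBIC))
```

```text
[0.61384534 0.06852954 0.10412289] 0.011611464868016126 172.60361728437442 [0.10323672 1.97335799 4.12311132]
```

View pics/w5b.png

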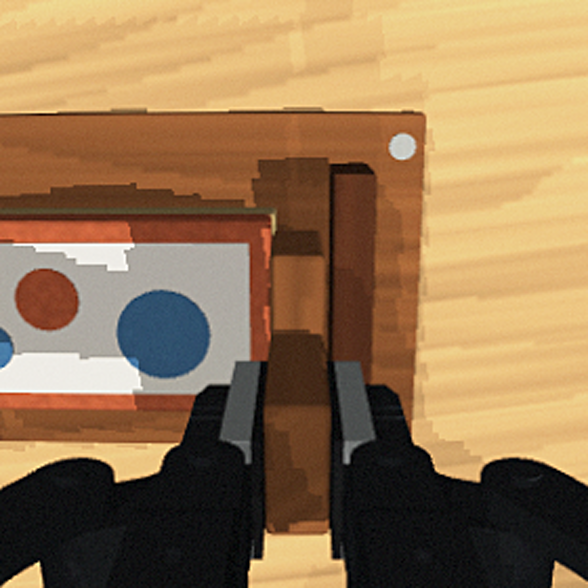

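Run:
```python
from h import *
s=get_state(); p=read_camera("wrist"); c=p["color"].astype(int)
for r in (170,185,192,196): print(r,[(x,c[r,x].tolist()) for x in range(262,306)])
for uv,z in(([268.6,192],.04),([297.6,180],.032),([269.5,194],.0816),([293.8,194],.0816)): print(uv,tool(s,w(p,uv,z,s)[0]).round(1))
print(s["tcp_pos"])
```

```text
170 [(262, [94, 55, 31]), (263, [90, 52, 29]), (264, [94, 57, 32]), (265, [96, 59, 35]), (266, [93, 54, 30]), (267, [95, 59, 33]), (268, [96, 58, 31]), (269, [94, 57, 28]), (270, [91, 51, 25]), (271, [97, 56, 32]), (272, [94, 53, 27]), (273, [97, 55, 32]), (274, [98, 59, 32]), (275, [92, 54, 27]), (276, [98, 53, 30]), (277, [106, 63, 37]), (278, [107, 68, 38]), (279, [103, 62, 33]), (280, [103, 60, 34]), (281, [105, 65, 35]), (282, [110, 66, 37]), (283, [102, 63, 35]), (284, [103, 62, 35]), (285, [103, 60, 30]), (286, [101, 58, 32]), (287, [103, 64, 34]), (288, [104, 60, 32]), (289, [103, 63, 31]), (290, [102, 60, 31]), (291, [106, 64, 38]), (292, [105, 62, 34]), (293, [104, 64, 34]), (294, [107, 65, 35]), (295, [109, 62, 31]), (296, [92, 55, 33]), (297, [31, 19, 15]), (298, [32, 21, 14]), (299, [67, 40, 24]), (300, [86, 46, 28]), (301, [92, 51, 29]), (302, [98, 54, 36]), (303, [101, 57, 32]), (304, [102, 57, 34]), (305, [104, 57, 36])]
185 [(262, [120, 59, 35]), (263, [138, 67, 40]), (264, [169, 80, 49]), (265, [189, 95, 62]), (266, [189, 96, 60]), (267, [188, 94, 56]), (268, [159, 
[... 2150 characters left out ...]
, [70, 43, 23]), (281, [66, 38, 21]), (282, [62, 39, 23]), (283, [62, 36, 19]), (284, [63, 41, 26]), (285, [60, 35, 14]), (286, [62, 34, 19]), (287, [60, 36, 21]), (288, [60, 35, 20]), (289, [58, 33, 17]), (290, [56, 31, 9]), (291, [63, 38, 22]), (292, [73, 44, 23]), (293, [93, 60, 33]), (294, [117, 71, 43]), (295, [113, 68, 37]), (296, [85, 47, 26]), (297, [18, 12, 9]), (298, [35, 18, 14]), (299, [70, 38, 22]), (300, [97, 52, 36]), (301, [95, 54, 28]), (302, [100, 53, 34]), (303, [102, 57, 37]), (304, [103, 55, 34]), (305, [103, 57, 36])]
[268.6, 192] [24.7 -6.3 64.5]
[297.6, 180] [30.1 10.3 72.5]
[269.5, 194] [33.  -4.5 22.9]
[293.8, 194] [33.   6.4 22.9]
[0.61426961 0.06843711 0.10459526]
```

Emit:
jog_arm --moves '[{"fingers":1,"slide":[0,1.8,4],"angular":[0,0,0]},{"fingers":1,"slide":[0,1.8,10],"angular":[0,0,0]},{"fingers":1,"slide":[0,1.8,16],"angular":[0,0,0]},{"fingers":1,"slide":[0,1.8,21],"angular":[0,0,0]},{"fingers":1,"slide":[0,1.8,25],"angular":[0,0,0]},{"fingers":1,"slide":[0,1.8,27],"angular":[0,0,0]},{"fingers":1,"slide":[0,1.8,27],"angular":[0,0,0]}]'

```text
clock: 12.87
tcp_pos: [0.6132, 0.0705, 0.0753]
orientation: [-0.001, 0.064, 0.998, -0.0]
wrist_force: [-0.5, -0.1, -0.8]
finger_gap: 0.0113
grip_force: 31.1
```

Entered freely (foot about 25 mm, below the battens' tops). Down the rest.

Emit:
jog_arm --moves '[{"fingers":1,"slide":[0,0,4],"angular":[0,0,0]},{"fingers":1,"slide":[0,0,8],"angular":[0,0,0]},{"fingers":1,"slide":[0,0,12],"angular":[0,0,0]},{"fingers":1,"slide":[0,0,15],"angular":[0,0,0]},{"fingers":1,"slide":[0,0,16],"angular":[0,0,0]},{"fingers":1,"slide":[0,0,16],"angular":[0,0,0]},{"fingers":1,"slide":[0,0,16],"angular":[0,0,0]}]'

```text
clock: 13.45
tcp_pos: [0.6137, 0.0705, 0.0603]
orientation: [-0.0, 0.064, 0.998, 0.0]
wrist_force: [0.3, 0.1, -0.8]
finger_gap: 0.0116
grip_force: 31.1
```

Emit:
jog_arm --moves '[{"fingers":1,"slide":[0,0,1],"angular":[0,0,0]},{"fingers":1,"slide":[0,0,2],"angular":[0,0,0]},{"fingers":1,"slide":[0,0,2],"angular":[0,0,0]},{"fingers":1,"slide":[0,0,2],"angular":[0,0,0]}]'

```text
clock: 13.78
tcp_pos: [0.614, 0.0705, 0.0586]
orientation: [0.0, 0.064, 0.998, 0.0]
wrist_force: [-0.4, 0.6, 1.6]
finger_gap: 0.0113
grip_force: 31.2
```

Emit:
jog_arm --moves '[{"fingers":0.8,"slide":[0,0,0],"angular":[0,0,0]},{"fingers":0.7,"slide":[0,0,0],"angular":[0,0,0]},{"fingers":0.6,"slide":[0,0,0],"angular":[0,0,0]},{"fingers":0.6,"slide":[0,0,0],"angular":[0,0,0]},{"fingers":0.6,"slide":[0,0,-10],"angular":[0,0,0]},{"fingers":0.6,"slide":[0,0,-30],"angular":[0,0,0]},{"fingers":0.6,"slide":[0,0,-60],"angular":[0,0,0]},{"fingers":0.6,"slide":[0,-20,-85],"angular":[0,0,0]},{"fingers":0.6,"slide":[0,-40,-95],"angular":[0,0,0]},{"fingers":0.8,"slide":[0,-58,-100],"angular":[0,0,0]}]'

```text
clock: 14.62
tcp_pos: [0.6078, 0.0124, 0.1621]
orientation: [0.003, 0.064, 0.998, -0.0]
wrist_force: [-0.3, -0.1, -0.1]
finger_gap: 0.0232
grip_force: 0.0
```

Emit:
jog_arm --moves '[{"fingers":1,"slide":[0,0,0],"angular":[0,0,0]},{"fingers":1,"slide":[0,0,0],"angular":[0,0,0]},{"fingers":1,"slide":[0,0,0],"angular":[0,0,0]},{"fingers":1,"slide":[0,0,0],"angular":[0,0,0]},{"fingers":1,"slide":[0,0,0],"angular":[0,0,0]},{"fingers":1,"slide":[0,0,0],"angular":[0,0,0]}]'

```text
clock: 15.12
tcp_pos: [0.606, 0.0138, 0.1577]
orientation: [-0.001, 0.064, 0.998, 0.0]
wrist_force: [-0.0, -0.3, -0.0]
finger_gap: 0.0004
grip_force: 0.0
```

Run:
```python
from h import *
s,p=shot("wrist","w6")
print(s["tcp_pos"],s["finger_gap"],tool(s,[.6065,.013,.051]))
for n,z in(("spacer_center",.041),("tile_center",.034)):
  for d in tip_of(n,p)[:2]: print(n,round(d["p"],2),d["point"],w(p,d["point"],z,s)[0])
```

```text
[0.60602017 0.01380835 0.15771932] 0.0004479779813976217 [ -0.69316044  -0.76051361 106.71850213]
spacer_center 0.64 [358.7, 210.7] [0.6138616  0.07046539 0.041     ]
tile_center 0.73 [276.1, 209.1] [0.60688887 0.0107165  0.034     ]
```

View pics/w6.png

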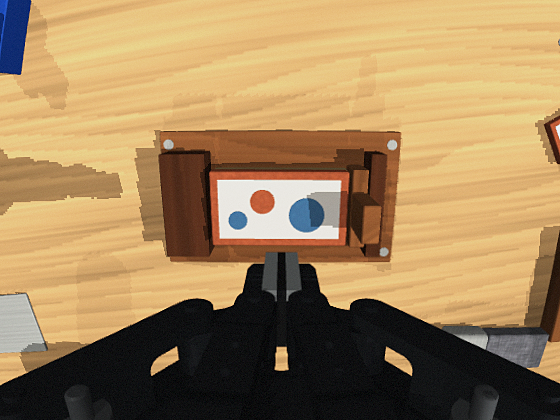

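The spacer stands in the wide gap at about (360,205) and the tile is square at about (280,208). I'll turn the gripper 90° to stay clear of the spacer, then press.

Emit:
jog_arm --moves '[{"fingers":1,"slide":[-0.5,-1,0],"angular":[0,0,7]},{"fingers":1,"slide":[-0.5,-2,0],"angular":[0,0,14]},{"fingers":1,"slide":[-0.5,-3,0],"angular":[0,0,21]},{"fingers":1,"slide":[-0.5,-3,0],"angular":[0,0,28]},{"fingers":1,"slide":[-0.5,-3,0],"angular":[0,0,35]},{"fingers":1,"slide":[-0.5,-3,0],"angular":[0,0,42]},{"fingers":1,"slide":[-0.5,-3,0],"angular":[0,0,49]},{"fingers":1,"slide":[-0.5,-3,0],"angular":[0,0,56]},{"fingers":1,"slide":[-0.5,-3,0],"angular":[0,0,63]},{"fingers":1,"slide":[-0.5,-3,0],"angular":[0,0,70]}]'

```text
clock: 16.1
tcp_pos: [0.6064, 0.0101, 0.1582]
orientation: [-0.0, 0.627, 0.779, 0.0]
wrist_force: [-0.0, -0.2, -0.4]
finger_gap: -0.0002
grip_force: 0.0
```

Emit:
jog_arm --moves '[{"fingers":1,"slide":[0,0,20],"angular":[0,0,7]},{"fingers":1,"slide":[0,0,45],"angular":[0,0,14]},{"fingers":1,"slide":[0,0,70],"angular":[0,0,20]},{"fingers":1,"slide":[0,0,88],"angular":[0,0,20]},{"fingers":1,"slide":[0,0,98],"angular":[0,0,20]},{"fingers":1,"slide":[0,0,103],"angular":[0,0,20]},{"fingers":1,"slide":[0,0,103],"angular":[0,0,20]},{"fingers":1,"slide":[0,0,103],"angular":[0,0,20]}]'

```text
clock: 16.77
tcp_pos: [0.607, 0.01, 0.056]
orientation: [0.0, 0.751, 0.66, 0.0]
wrist_force: [-0.3, 0.7, 0.6]
finger_gap: 0.0002
grip_force: 0.0
```

Emit:
jog_arm --moves '[{"fingers":1,"slide":[0,0,2],"angular":[0,0,0]},{"fingers":1,"slide":[0,0,4],"angular":[0,0,0]},{"fingers":1,"slide":[0,0,6],"angular":[0,0,0]},{"fingers":1,"slide":[0,0,8],"angular":[0,0,0]},{"fingers":1,"slide":[0,0,10],"angular":[0,0,0]},{"fingers":1,"slide":[0,0,10],"angular":[0,0,0]},{"fingers":1,"slide":[0,0,10],"angular":[0,0,0]}]'

```text
clock: 17.35
tcp_pos: [0.6074, 0.0099, 0.0461]
orientation: [0.001, 0.751, 0.66, 0.001]
wrist_force: [1.2, 0.6, 4.8]
finger_gap: 0.0
grip_force: 2.7
```

Emit:
jog_arm --moves '[{"fingers":1,"slide":[0,0,1.5],"angular":[0,0,0]},{"fingers":1,"slide":[0,0,3],"angular":[0,0,0]},{"fingers":1,"slide":[0,0,4],"angular":[0,0,0]},{"fingers":1,"slide":[0,0,5],"angular":[0,0,0]},{"fingers":1,"slide":[0,0,5],"angular":[0,0,0]},{"fingers":1,"slide":[0,0,5],"angular":[0,0,0]}]'

```text
clock: 17.85
tcp_pos: [0.6074, 0.0098, 0.043]
orientation: [0.001, 0.751, 0.66, 0.001]
wrist_force: [-4.2, 0.8, 16.1]
finger_gap: 0.0001
grip_force: 8.5
```

Run:
```python
from h import *
s=get_state(); p=read_camera("wrist"); print(s["wrist_force"],s["tcp_pos"])
p=read_camera("top")
for n,z in(("spacer_center",.041),("tile_center",.026),("jig",0)):
  for d in tip_of(n,p)[:3]: print(n,round(d["p"],2),d["point"],w(p,d["point"],z,s)[0])
p=read_camera("scene")
for n,z in(("spacer_center",.041),("tile_center",.026),("jig",0)):
  for d in tip_of(n,p)[:3]: print(n,round(d["p"],2),d["point"],w(p,d["point"],z,s)[0])
print(get_state()["wrist_force"])
```

```text
[-4.17895509  0.83862165 16.0776605 ] [0.60742327 0.00984631 0.04300348]
spacer_center 0.53 [336.8, 235.8] [ 0.45238164 -0.18040446  0.041     ]
tile_center 0.57 [153.2, 193.0] [0.56864878 0.27105557 0.026     ]
spacer_center 0.83 [270.6, 253.0] [0.6186976  0.07598622 0.041     ]
tile_center 0.86 [256.8, 243.8] [0.60884549 0.0103481  0.026     ]
tile_center 0.67 [364.4, 236.2] [0.38337698 0.17764442 0.026     ]
tile_center 0.59 [345.7, 297.9] [0.58770323 0.28546924 0.026     ]
jig 0.65 [260.4, 247.9] [0.59293125 0.00404892 0.        ]
[-3.84559366  1.09226351 16.72543975]
```

Tile and spacer are still in place, with a steady push of about 16 N at the stop. Handing in.

```bash
python3 -c "
from workcell import *
print(hand_in())"
```

```text
the job is handed in; nothing more can be done
None
```

I stacked the tile squarely on the bed, stood the spacer in the wide gap, and handed in with the arm pressing the tile to the stop at about 16 N; the hand-in gave no verdict.

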